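# Turn the organiser's leaf over to the other well

## Task

The hinged wooden leaf of the shoe-care organiser covers the well with the shoe brush. Uncover the brush: push the leaf up from under its overhanging free edge with a fingertip, ease it over its spine without flinging it, and gently press it down until it lies fully flat on the other well, then draw the hand clear. Only push with the fingertips or the outside of the fingers: never pinch the leaf between the fingers, and leave the other things where they are.

Things in the scene. Friction and masses are not known exactly. Their poses are not given: they have to be found in the camera images.
- organiser: low wooden shoe-care organiser fixed to the ledge, 130 mm (its x) by 310 mm (its y), rim 51 mm high, walls 7 mm; a wall along its x axis, under the spine, divides it into two wells, one at its +y and one at its -y. Origin under its centre on the ledge (z = 0), z up. Its yaw is within 20 degrees of straight
- spine_mid (a point): middle of the leaf's spine: the hinge line, which runs along the organiser's x axis, 55 mm above the ledge, over the organiser's centre; axes as the organiser's
- leaf_edge (a point): middle of the free edge of the leaf, a rigid dark wooden board 6 mm thick, 120 mm along the spine, from 8 to 190 mm off the hinge line, about 0.12 kg. The frame turns with the leaf: y from spine to free edge, x along the spine, z = the face on top at the start. It overhangs the organiser's outer wall by 35 mm with about 50 mm of air beneath for a fingertip; the point is at mid-thickness
- leaf (a joint): angle of the leaf about its spine, rad: 0 = lying flat on the organiser's +y well (about how it starts: 0 to 0.2), 1.57 = standing upright, 3.14 = lying flat on the -y well, where it stops. Its hinge is stiff: the leaf stays at any angle where it is left and does not fall by itself; about 2 N at the free edge moves it
- brush: small shoe brush, 100 x 42 x 38 mm, lying in the well that the leaf covers at the start; origin under its centre; leave it where it lies
- wax_tin: small steel tin, 60 mm across, 22 mm high, in the open well; origin under its centre; leave it there
- polish_tin: lidded steel polish tin, 76 mm across, 28 mm high, on the turntable at the far side; origin under its centre; bystander
- shoehorn: steel shoehorn, 175 mm long, 45 mm wide, lying on the turntable; origin under its middle, x along its length; bystander
- clog: green plastic clog, 240 x 90 x 80 mm, standing on the ledge to the robot's right of the organiser; origin under its centre, x towards its toe; bystander
- key_jar: open glass key jar, 90 mm across, 100 mm high, on the ledge beyond the organiser; origin under its centre; bystander

How it is judged:
At the end, for the whole second after the job is handed in: The leaf lies at rest flat on the organiser's other (-y) well, its angle above 3.08 rad (free edge within about 11 mm of fully down); the brush, tins, shoehorn, clog and jar are within 30 mm of where they started (value of joint leaf above 3.08 rad and velocity of joint leaf between -0.05 and 0.05 rad/s and distance of each of brush, wax_tin, polish_tin, shoehorn, clog, key_jar from where it was at the start of the episode below 0.03 m); the robot touches nothing.
It fails at once if the leaf is pinched or hooked between the two fingers (z of the grasp point in the frame of leaf_edge between -0.007 and 0.007 m and y of the grasp point in the frame of leaf_edge between -0.185 and -0.003 m and x of the grasp point in the frame of leaf_edge between -0.07 and 0.07 m and contact force between leaf and the fingers above 0.5 N).
It fails at once if the leaf is flung over (faster than 4 rad/s) (velocity of joint leaf above 4 rad/s).
It fails at once if the leaf is pushed with the arm or the gripper's body instead of the fingers (contact force between leaf and the arm above 3 N).
It fails at once if the leaf is pushed or pressed with the fingers harder than 40 N (contact force between leaf and the fingers above 40 N).
It fails at once if another thing is moved by more than 30 mm, lifted or carried (distance of any of brush, wax_tin, polish_tin, shoehorn, clog, key_jar from where it was at the start of the episode above 0.03 m).
It also fails if it takes over 48 s, if anything falls off the work surface, if the arm or the gripper's body presses on something with over 40 N, if the wrist force passes 120 N, or if a joint passes its speed limit or range.

## Robot

A 7-joint arm with a two-finger parallel gripper is mounted at the origin on the work surface. World frame = base frame: x ahead of the robot, y to its left, z up, the work surface at z = 0. Lengths are in m, angles in rad, forces in N, time in s.
With the tool pointing down it reaches from about 0.4 to 0.925 m from the base axis. Payload 4.1 kg.
Tool frame: the origin (TCP) lies at the very end of the fingers, on their centre line; the grasp point (between the pads) lies 19 mm behind it; x points along the fingers, y is the direction in which the jaws open and shut, and the axes are right-handed (so a half turn about x gives the same grasp; the last joint's range is limited). The gripper opens to 85 mm and grips with 20 to 120 N. Pads are 22 mm wide; open, the fingers measure 114 mm over their backs; the gripper's body (76 mm by 85 mm) begins 54 mm behind the grasp point. The pads swing forward as they close: fully open they stand 13 mm farther back than shut.
Start: joints at [1.086, 0.398, 0.045, 1.537, -0.019, 1.207, -0.051], TCP at [0.245, -0.602, 0.231] pointing down, gripper open.
Joint ranges: [-2.82, 2.82], [-0.49, 2.23], [-1.37, 1.46], [0, 2.46], [-1.36, 4.5], [0.23, 2], [-2.94, 2.94]. Speed limits (rad/s): [2.57, 2.57, 3.14, 3.14, 3.14, 3.14, 3.14].

## Interface

Orientations are given as a unit quaternion [w, x, y, z].
In Python, from rig import robot gives the robot as it stands. The module is installed in compiled form; this text tells all that it offers.
- The arm moves only by the tool play_rows, never from a script. Its argument "moves" is a list of rows, each an object with "offset": the shift along the tool's x, y, z in units of 50 mm (1.0 is 50 mm), a list of three; "turn": the turn, a rotation vector about the tool's x, y, z in degrees, a list of three; "claw": the closure in counts, from 0 (fully open) to 255 (shut). In form: [{"offset": [dx, dy, dz], "turn": [wx, wy, wz], "claw": claw}, ...]. A call has 1 to 10 rows; each row shifts and turns the commanded pose from where the row before left it, along the tool's axes as they then stand; what a row does not reach is not made up. A row lasts 1/8 s, in which the tool goes at most 62.5 mm and 10.7 degrees, less where a joint would pass 70% of its speed; a pose out of reach is approached as far as the arm can. A call is refused whole if a number of a shift passes 1 or a number of a turn 10.7, either way. A call with a gripper value outside its range is refused whole. The fingers move at their own pace and stop on an object; "squeeze" is the grip in N (left out, the last holds). Time passes only in rows, so rows that do not move let the fingers close. It gives the time, the measured TCP pose, the force and the opening at its end, in the units of the state.
- robot.get_state(): the state, without advancing time (a new reading comes with each control period).
- robot.grab_frame(name): name is "scene" or "side" or "wrist"; returns the picture (400x640x3 uint8, red, green, blue); there is no depth.
- robot.calibration(name): a dict with "fx", "fy", "cx", "cy" (pixels), "R" (3x3) and "t" (3): a world point X has camera coordinates R X + t. Camera axes: x right, y down, z forward; pixel columns grow to the right and rows downward; lengths in m; the calibration is good to about 2 mm. A picture is of the moment at which its call begins: read the wrist's pose just before it. calibration takes no time and is no camera call; for the wrist camera it gives the pose at the moment of the call.
- robot.close_job(): hands the job in, once; it reports no verdict.
Trained networks look in the newest picture that a camera, given by its name, has taken for a name from the list of things; names that differ only in an ending like _2 or _b are one class to them, and where a whole thing is asked for, a point or a joint stands for the part that bears it (a point fixed in the world has none). Each returns a list of dicts, best first, with "conf" (0 to 1); they miss things now and then, are a little off and sometimes report something else, mostly with a low value. They report only what shows in the picture. A call takes as long as a camera call.
- robot.masks_of(thing, camera): "pixels" (400x640 bool, what is visible of it) and "rect" ([left, top, right, bottom] in pixels, round what is visible of it).
The state is a dict: "clock": time; "qpos": joint angles; "qd": joint speeds; "tau": joint torques, N m; "tcp_pos": TCP position; "eef_rot": TCP orientation; "force": force on the tool from outside, world axes, zero at the start; "ft_torque": the same for the moment, N m; "finger_gap": finger opening in m.
Only numpy, scipy, OpenCV 4.12 (cv2) and the standard library are available. Lean on these libraries where they do the work, as an engineer would, in place of code of your own. Each camera call takes 0.05 s, during which the arm holds its last target.

## Working session

There is one attempt and no reset: what is moved stays moved. The work goes in short steps, Python scripts to look and compute and a tool call to move; the robot and the scene stay as the last step left them, time stands still between calls to the robot, and variables do not carry over. Pictures are saved under pics/ and viewed, and the job is handed in when it is done.

Besides the shell and the picture viewer there is one more tool, called as a command line: name --argument value ..., lists and objects as JSON in quotes. play_rows: Moves the arm, as the interface text tells. Its arguments: {"type":"object","properties":{"moves":{"type":"array","items":{"type":"object","properties":{"offset":{"type":"array","items":{"type":"number"}},"turn":{"type":"array","items":{"type":"number"}},"claw":{"type":"number"}}}},"squeeze":{"type":"number"}},"required":["moves"]}

```bash
mkdir -p pics
python3 - <<'E'
from rig import robot
import cv2
s=robot.get_state(); print(s)
for n in ["scene","side","wrist"]:
    im=robot.grab_frame(n); cv2.imwrite(f"pics/{n}0.png",im[:,:,::-1])
    c=robot.calibration(n); print(n,c)
    for t in ["organiser","leaf","brush","wax_tin","clog","key_jar","polish_tin","shoehorn"]:
        r=robot.masks_of(t,n)
        print(n,t,[(round(d["conf"],2),d["rect"],int(d["pixels"].sum())) for d in r[:2]])
E
```

```text
{'clock': 0.0, 'qpos': array([ 1.08600451,  0.3991635 ,  0.04507655,  1.53786404, -0.01864953,
        1.20688307, -0.05067463]), 'qd': array([ 0.00105313, -0.00091592,  0.00235157, -0.00112329, -0.00038833,
       -0.00075694,  0.00130209]), 'tau': array([ 1.56535289e-04, -4.75118709e+01,  1.36501618e+00, -2.54222131e+01,
        1.17960130e-02,  9.57326760e-03, -1.92227537e-05]), 'tcp_pos': array([ 0.24433938, -0.60165902,  0.23028985]), 'eef_rot': array([-0.1349521 , -0.69378859, -0.13623598,  0.69417943]), 'force': array([0.06399327, 0.82890026, 0.25767076]), 'ft_torque': array([-0.02477031, -0.05302586,  0.01083885]), 'finger_gap': 0.08572895979281733}
scene {'fx': 431.0347319161285, 'fy': 431.0347319161285, 'cx': 314.8542449885928, 'cy': 202.3707834635507, 'R': array([[-0.89164668,  0.45271838,  0.00350193],
       [ 0.26037217,  0.51911044, -0.81408272],
       [-0.3703681 , -0.72496236, -0.58073837]]), 't': array([ 0.6002909 , -0.06284352,  1.28304227])}
scene organiser [(0.86, [340.2, 192.7, 483.3, 303.3], 6893)]
scene leaf [(0.93, [381.3, 224.7, 482.8, 286.5], 3132)]
scene 
[... 906 characters left out ...]
, 271.7, 204.2], 344)]
side clog [(0.84, [275.9, 302.1, 398.0, 400.0], 6619)]
side key_jar [(0.63, [366.0, 177.8, 398.5, 226.1], 1541)]
side polish_tin [(0.81, [330.2, 134.7, 355.9, 151.4], 418)]
side shoehorn [(0.97, [319.0, 153.7, 371.5, 162.5], 387)]
wrist {'fx': 355.60456914824164, 'fy': 355.60456914824164, 'cx': 318.7328911927632, 'cy': 194.0766954725392, 'R': array([[ 0.37523173, -0.92692936,  0.00176076],
       [-0.89063869, -0.36001321,  0.27776468],
       [-0.25683434, -0.10579432, -0.96064753]]), 't': array([-0.65008086, -0.03483296,  0.3790268 ])}
wrist organiser []
wrist leaf []
wrist brush []
wrist wax_tin []
wrist clog []
wrist key_jar []
wrist polish_tin []
wrist shoehorn []
```

View pics/scene0.png

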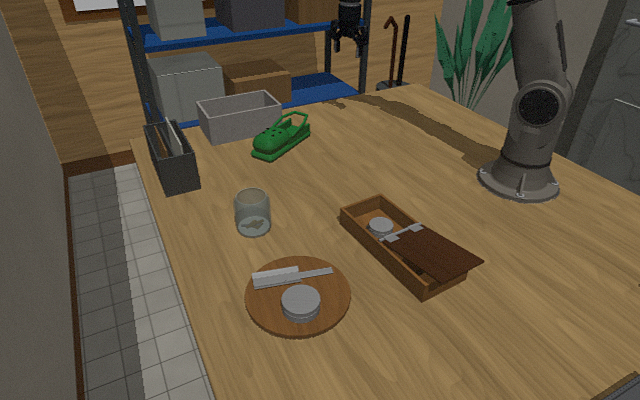

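View pics/side0.png

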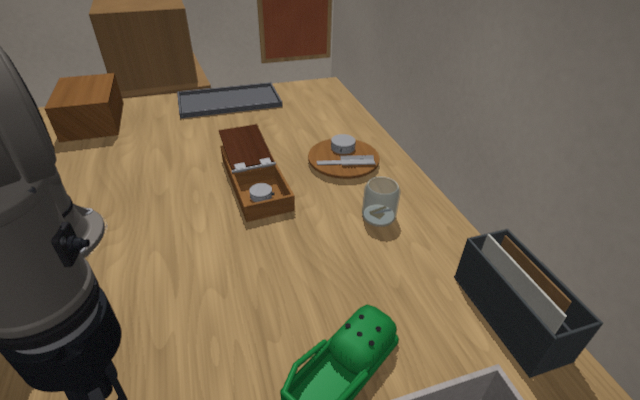

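Run:
```python
import cv2
a=cv2.imread("pics/scene0.png")[180:320,330:500];cv2.imwrite("pics/scz.png",cv2.resize(a,None,fx=4.4,fy=4.2,interpolation=3))
a=cv2.imread("pics/side0.png")[110:235,205:315];cv2.imwrite("pics/siz.png",cv2.resize(a,None,fx=4.6,fy=4.6,interpolation=3))
```

```text
(no output)
```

View zooms.

The scene view shows the leaf at about (430,250) with the open well and tin at (380,228). The side view shows the leaf at (246,148). The arm is clear of both.

View pics/scz.png

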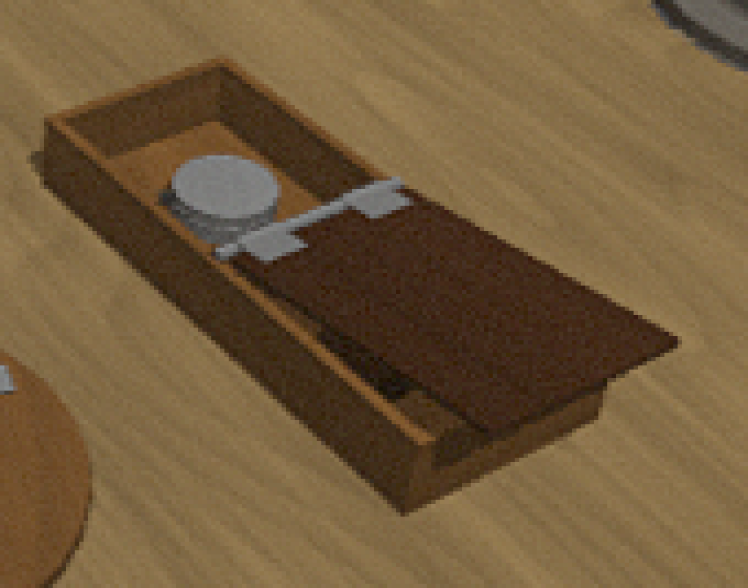

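View pics/siz.png

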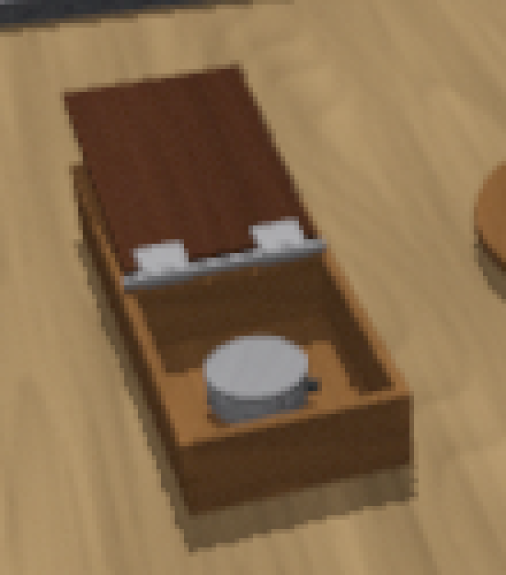

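```bash
cat > fit.py <<'E'
from rig import robot
import numpy as np
from scipy.optimize import least_squares
C={n:robot.calibration(n) for n in["scene","side"]}
def proj(n,X):
    c=C[n]; p=c["R"]@X+c["t"]; return np.array([c["fx"]*p[0]/p[2]+c["cx"],c["fy"]*p[1]/p[2]+c["cy"]])
def lp(P,k,a):
    x,y,yaw,z0,th=P
    if k=="leaf": # a=(lx, r, h)
        lx,r,h=a; l=np.array([lx,r*np.cos(th)-h*np.sin(th),.055+r*np.sin(th)+h*np.cos(th)])
    else: l=np.array(a)
    c,s=np.cos(yaw),np.sin(yaw)
    return np.array([x+c*l[0]-s*l[1],y+s*l[0]+c*l[1],z0+l[2]])
if __name__=="__main__":
    S=lambda u,v:(330+u/4.4,180+v/4.2)
    D=lambda u,v:(205+u/4.6,110+v/4.6)
    obs=[("scene","o",(.065,-.155,.051),S(45,120)),("scene","o",(-.065,-.155,.051),S(222,58)),("scene","o",(.065,.155,.051),S(433,443)),
    ("scene","o",(.065,.155,0),S(405,513)),
    ("scene","leaf",(-.06,.19,.003),S(680,340)),("scene","leaf",(.06,.19,.0),S(490,432)),
    ("side","o",(-.065,-.155,.051),D(182,445)),("side","o",(.065,-.155,.051),D(410,392)),
    ("side","leaf",(-.06,.19,.003),D(66,93)),("side","leaf",(.06,.19,.003),D(241,66)),("side","o",(.065,-.155,0),D(412,465)),("side","o",(-.065,-.155,0),D(192,513))]
    f=lambda P:np.concatenate([proj(n,lp(P,k,a))-o for n,k,a,o in obs])
    for fixz in (0,1):
        g=(lambda q:f([q[0],q[1],q[2],0,q[3]])) if fixz else (lambda q:f([q[0],q[1],q[2],q[4],q[3]]))
        r=least_squares(g,[.5,0,0,.1]+([] if fixz else [0]),loss="soft_l1"); print(r.x,np.round(g(r.x).reshape(-1,2),1).tolist())
E
python3 fit.py
```

```text
[4.97756129e-01 8.98141049e-02 7.79268996e-02 1.46538859e-01
 7.69725105e-05] [[-1.1, -0.5], [-0.5, -0.8], [-3.1, 0.4], [-0.5, 0.9], [0.1, -0.3], [0.3, 1.3], [-0.6, -0.1], [0.1, -0.1], [-2.1, -0.0], [-1.3, -0.6], [0.1, -0.6], [-0.8, 0.8]]
[0.49774912 0.08982084 0.07795317 0.14693183] [[-1.1, -0.5], [-0.5, -0.8], [-3.1, 0.5], [-0.5, 1.0], [0.1, -0.3], [0.3, 1.3], [-0.6, -0.1], [0.1, -0.1], [-2.1, -0.0], [-1.3, -0.6], [0.1, -0.6], [-0.8, 0.8]]
```

```bash
cat > h.py <<'E'
from rig import robot
import numpy as np
from scipy.spatial.transform import Rotation as Ro
O=np.array([.4977,.0898,0]);YAW=.078
ex=np.array([np.cos(YAW),np.sin(YAW),0]);ey=np.array([-np.sin(YAW),np.cos(YAW),0]);ez=np.array([0,0,1.])
def W(l): return O+l[0]*ex+l[1]*ey+l[2]*ez
def L(p): d=np.array(p)-O; return np.array([d@ex,d@ey,d[2]])
def pose():
    s=robot.get_state(); q=s["eef_rot"]; return s,np.array(s["tcp_pos"]),Ro.from_quat([q[1],q[2],q[3],q[0]])
def Rt(alpha,sgn=1):
    # tool x = -ey sin a - ez cos a ; tool y = sgn*ex
    a=np.radians(alpha); x=-ey*np.sin(a)-ez*np.cos(a); y=sgn*ex; return Ro.from_matrix(np.c_[x,y,np.cross(x,y)])
def show():
    s,p,R=pose(); print("t",round(s["clock"],2),"L",np.round(L(p)*1000,1),"p",np.round(p,3),"F",np.round(s["force"],1),"gap",round(s["finger_gap"],3)); M=R.as_matrix()
    print("x",M[:,0].round(2),"y",M[:,1].round(2),"z",M[:,2].round(2),"q",np.round(s["qpos"],2))
def delta(p,R,pt,Rg):
    print("off units",np.round(R.inv().apply(pt-p)/.05,2),"turn deg",np.round(np.degrees((R.inv()*Rg).as_rotvec()),1))
E
python3 - <<'E'
from h import *
show(); s,p,R=pose()
for sg in(1,-1):
  for a in (0,45): delta(p,R,W([0,.32,.25]),Rt(a,sg))
print(W([0,.32,.25]))
E
```

```text
t 1.35 L [-306.2 -670.2  231.4] p [ 0.245 -0.602  0.231] F [0.4 0.8 0.3] gap 0.085
x [ 0. -0. -1.] y [ 0.38 -0.93  0.  ] z [-0.93 -0.38 -0.  ] q [ 1.09  0.4   0.05  1.54 -0.02  1.21 -0.05]
off units [ -0.38 -17.02 -11.84] turn deg [-72.4   0.   -0. ]
off units [ -0.38 -17.02 -11.84] turn deg [-68.4 -38.7  28.3]
off units [ -0.38 -17.02 -11.84] turn deg [107.6  -0.   -0. ]
off units [ -0.38 -17.02 -11.84] turn deg [101.3  30.7  42. ]
[0.4727653  0.40882705 0.25      ]
```

play_rows --moves '[{"offset": [-0.2,0,-1],"turn": [-4.4,0,0],"claw": 255},{"offset": [-0.2,0,-1],"turn": [-4.4,0,0],"claw": 255},{"offset": [-0.2,0,-1],"turn": [-4.4,0,0],"claw": 255},{"offset": [-0.2,0,-1],"turn": [-4.4,0,0],"claw": 255},{"offset": [-0.2,0,-1],"turn": [-4.4,0,0],"claw": 255},{"offset": [0,0,-1],"turn": [-4.4,0,0],"claw": 255},{"offset": [0,0,-1],"turn": [-4.4,0,0],"claw": 255},{"offset": [0,0,-1],"turn": [-4.4,0,0],"claw": 255},{"offset": [0,0,-1],"turn": [-4.4,0,0],"claw": 255},{"offset": [0,0,-1],"turn": [-4.4,0,0],"claw": 255}]'

```text
clock: 2.6
tcp_pos: [0.6086, -0.2751, 0.2812]
eef_rot: [0.386, 0.592, 0.386, -0.592]
force: [0.8, -0.0, 0.2]
finger_gap: -0.0002
```

play_rows --moves '[{"offset": [0,0,-1],"turn": [-4.4,0,0],"claw": 255},{"offset": [0,0,-1],"turn": [-4.4,0,0],"claw": 255},{"offset": [0,0,-1],"turn": [-4.4,0,0],"claw": 255},{"offset": [0,0,-1],"turn": [-4.4,0,0],"claw": 255},{"offset": [0,0,-1],"turn": [-4.4,0,0],"claw": 255},{"offset": [0,0,-1],"turn": [-4.4,0,0],"claw": 255},{"offset": [0,0,-1],"turn": [-4.4,0,0],"claw": 255},{"offset": [0,0,-1],"turn": [-4.4,0,0],"claw": 255},{"offset": [0,0,-1],"turn": [-4.4,0,0],"claw": 255},{"offset": [0,0,-1],"turn": [-4.4,0,0],"claw": 255}]'

```text
clock: 3.85
tcp_pos: [0.6423, 0.2117, 0.2812]
eef_rot: [0.58, 0.404, 0.58, -0.404]
force: [1.3, 0.2, 0.3]
finger_gap: -0.0002
```

Run:
```python
from h import *
import cv2
show(); s,p,R=pose()
delta(p,R,W([0,.26,.20]),Rt(45))
print(L(p)); 
for a in(0,20,45): delta(p,R,p,Rt(a))
im=robot.grab_frame("wrist"); cv2.imwrite("pics/w1.png",im[:,:,::-1])
```

```text
t 3.85 L [153.7 110.3 281.2] p [0.642 0.212 0.281] F [1.3 0.2 0.3] gap -0.0
x [ 0. -0. -1.] y [0.94 0.35 0.  ] z [ 0.35 -0.94  0.  ] q [-0.01  0.46 -0.54  1.39  0.24  1.36 -0.21]
off units [ 1.62 -2.15 -3.72] turn deg [ 14.9 -44.7  -6.2]
[0.15370776 0.11027511 0.28120027]
off units [0. 0. 0.] turn deg [15.8  0.  -0. ]
off units [0. 0. 0.] turn deg [ 15.6 -19.9  -2.8]
off units [0. 0. 0.] turn deg [ 14.9 -44.7  -6.2]
```

```bash
cat >> h.py <<'E'
def plan(p,R,wps):
    """wps: list of (Lpos, alpha, nrows)"""
    import json
    rows=[]
    for l,a,n in wps:
        pt=W(l);Rg=Rt(a); 
        for k in range(n):
            o=R.inv().apply((pt-p)/(n-k))/.05; t=np.degrees((R.inv()*Rg).as_rotvec())/(n-k)
            o=np.round(o,2);t=np.round(t,1); rows.append((o.tolist(),t.tolist()))
            p=p+R.apply(o*.05); R=R*Ro.from_rotvec(np.radians(t))
    for r in rows: print(r)
    print("end L",(L(p)*1000).round(1))
E
python3 - <<'E'
from h import *
s,p,R=pose()
plan(p,R,[([0,.30,.25],45,8)])
E
```

```text
([0.08, -0.23, -0.54], [2.0, -5.6, -0.8])
([0.03, -0.25, -0.53], [2.0, -5.7, -0.8])
([-0.01, -0.27, -0.52], [1.9, -5.6, -0.8])
([-0.06, -0.29, -0.51], [2.0, -5.7, -0.8])
([-0.11, -0.31, -0.49], [1.9, -5.6, -0.8])
([-0.15, -0.32, -0.47], [2.0, -5.7, -0.8])
([-0.19, -0.34, -0.44], [1.9, -5.6, -0.8])
([-0.23, -0.36, -0.42], [2.0, -5.7, -0.8])
end L [-1.000e-01  3.002e+02  2.501e+02]
```

View pics/w1.png

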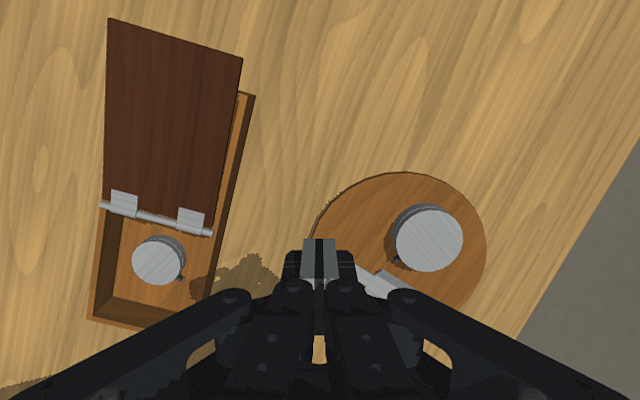

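The wrist view shows the leaf's free corners at (109,18) and (242,58), the spine ends at (100,205) and (212,234), and a rim corner at (255,95). I'll use these to check the fit.

Run:
```python
import fit,numpy as np
from rig import robot
from scipy.optimize import least_squares
fit.C["wrist"]=robot.calibration("wrist")
S=lambda u,v:(330+u/4.4,180+v/4.2)
D=lambda u,v:(205+u/4.6,110+v/4.6)
obs=[("scene","o",(.065,-.155,.051),S(45,120)),("scene","o",(-.065,-.155,.051),S(222,58)),
("scene","o",(.065,.155,0),S(405,513)),
("scene","leaf",(-.06,.19,.003),S(680,340)),("scene","leaf",(.06,.19,.0),S(490,432)),
("side","o",(-.065,-.155,.051),D(182,445)),("side","o",(.065,-.155,.051),D(410,392)),
("side","leaf",(-.06,.19,.003),D(66,93)),("side","leaf",(.06,.19,.003),D(241,66)),
("wrist","leaf",(-.06,.19,.003),(109,18)),("wrist","leaf",(.06,.19,.003),(243,58)),("wrist","o",(.065,.155,.051),(256,95)),("wrist","o",(-.065,-.155,.051),(87,320))]
f=lambda q:np.concatenate([fit.proj(n,fit.lp([q[0],q[1],q[2],0,q[3]],k,a))-o for n,k,a,o in obs])
r=least_squares(f,[.5,0.09,0,.1],loss="soft_l1"); print(r.x,np.round(f(r.x).reshape(-1,2),1).tolist())
```

```text
[0.49827827 0.0993258  0.07987478 0.17759454] [[0.6, 1.6], [1.3, 1.1], [2.4, 4.2], [3.7, 0.2], [3.8, 2.2], [-0.9, -2.4], [-0.5, -2.3], [-2.6, -3.0], [-1.9, -3.5], [0.0, 1.8], [2.4, 3.7], [-5.0, 3.3], [0.7, 0.4]]
```

play_rows --moves '[{"offset": [0.08,-0.23,-0.54],"turn": [2,-5.6,-0.8],"claw": 255},{"offset": [0.03,-0.25,-0.53],"turn": [2,-5.7,-0.8],"claw": 255},{"offset": [0,-0.27,-0.52],"turn": [1.9,-5.6,-0.8],"claw": 255},{"offset": [-0.06,-0.29,-0.51],"turn": [2,-5.7,-0.8],"claw": 255},{"offset": [-0.11,-0.31,-0.49],"turn": [1.9,-5.6,-0.8],"claw": 255},{"offset": [-0.15,-0.32,-0.47],"turn": [2,-5.7,-0.8],"claw": 255},{"offset": [-0.19,-0.34,-0.44],"turn": [1.9,-5.6,-0.8],"claw": 255},{"offset": [-0.23,-0.36,-0.42],"turn": [2,-5.7,-0.8],"claw": 255}]'

```text
clock: 4.9
tcp_pos: [0.481, 0.3802, 0.2477]
eef_rot: [0.675, 0.26, 0.274, -0.634]
force: [0.7, -0.5, 0.2]
finger_gap: -0.0002
```

Run:
```python
from h import *
show()
```

```text
t 4.9 L [  6.  290.8 247.7] p [0.481 0.38  0.248] F [ 0.7 -0.5  0.2] gap -0.0
x [ 0.05 -0.71 -0.7 ] y [1.   0.06 0.  ] z [ 0.04 -0.7   0.72] q [-0.75  0.71 -0.4   1.25  0.64  1.94 -1.09]
```

play_rows --moves '[{"offset": [0,0,0],"turn": [0,0,0],"claw": 255},{"offset": [0,0,0],"turn": [0,0,0],"claw": 255}]'

```text
clock: 5.15
tcp_pos: [0.4821, 0.379, 0.2476]
eef_rot: [0.675, 0.26, 0.275, -0.633]
force: [-0.2, -1.1, -0.4]
finger_gap: -0.0
```

Run:
```python
from h import *
import cv2
c=robot.calibration("wrist");np.savez("wc2",**c)
im=robot.grab_frame("wrist"); cv2.imwrite("pics/w2.png",im[:,:,::-1])
im=robot.grab_frame("side"); cv2.imwrite("pics/s2.png",im[:,:,::-1])
show()
```

```text
t 5.25 L [  7.6 288.5 248.6] p [0.483 0.378 0.249] F [-0.3  0.8  1.3] gap -0.0
x [ 0.05 -0.71 -0.7 ] y [1.   0.06 0.  ] z [ 0.04 -0.7   0.71] q [-0.75  0.71 -0.4   1.26  0.64  1.94 -1.09]
```

View pics/w2.png

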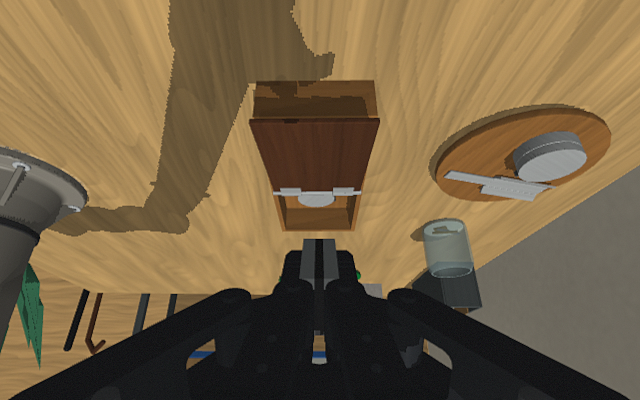

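View pics/s2.png

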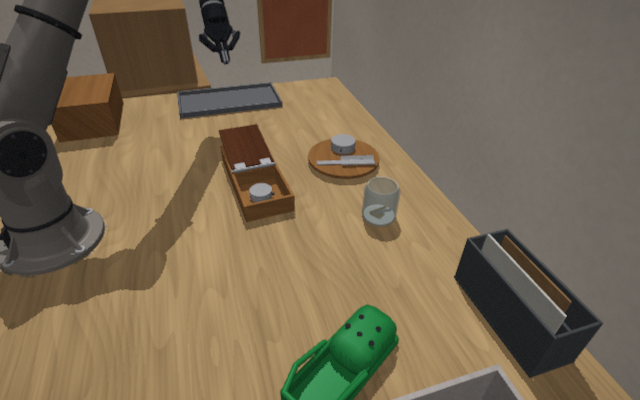

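Run:
```python
import fit,numpy as np
from scipy.optimize import least_squares
fit.C["wrist"]=dict(np.load("wc2.npz"))
S=lambda u,v:(330+u/4.4,180+v/4.2)
D=lambda u,v:(205+u/4.6,110+v/4.6)
obs=[("scene","o",(.065,-.155,.051),S(45,120)),("scene","o",(-.065,-.155,.051),S(222,58)),
("scene","o",(.065,.155,0),S(405,513)),
("scene","leaf",(-.06,.19,.003),S(680,340)),("scene","leaf",(.06,.19,.0),S(490,432)),
("side","o",(-.065,-.155,.051),D(182,445)),("side","o",(.065,-.155,.051),D(410,392)),
("side","leaf",(-.06,.19,.003),D(66,93)),("side","leaf",(.06,.19,.003),D(241,66)),
("wrist","leaf",(-.06,.19,-.003),(248,118)),("wrist","leaf",(.06,.19,-.003),(381,117)),("wrist","o",(-.065,.155,.0),(256,80)),("wrist","o",(.065,.155,.0),(377,80)),("wrist","o",(-.065,-.155,.051),(283,231)),("wrist","o",(.065,-.155,.051),(356,231))]
f=lambda q:np.concatenate([fit.proj(n,fit.lp([q[0],q[1],q[2],0,q[3]],k,a))-o for n,k,a,o in obs])
r=least_squares(f,[.5,0.09,0,.1],loss="soft_l1"); print(r.x,np.round(f(r.x).reshape(-1,2),1).tolist())
```

```text
[0.49901632 0.08982914 0.07303242 0.15916733] [[-1.3, -0.5], [-0.6, -0.7], [-1.4, 1.2], [-0.5, -0.8], [-0.6, 0.7], [-0.5, -0.2], [0.4, -0.0], [-1.5, -0.8], [-0.6, -1.2], [1.1, 0.0], [-0.8, -0.3], [0.8, 0.1], [-2.8, -1.2], [-0.1, -0.7], [-1.1, -1.2]]
```

```bash
sed -i 's/^O=.*/O=np.array([.4987,.0898,0]);YAW=.075/' h.py
cat >> h.py <<'E'
def T(th,al,s=.025,hw=.011,x=0.):
    a=np.radians(al); d=np.array([-np.sin(a),-np.cos(a)]); nf=np.array([-np.cos(a),np.sin(a)])
    u=np.array([np.cos(th),np.sin(th)]); n=np.array([-np.sin(th),np.cos(th)]); H=np.array([0,.055])
    if th<np.pi/2-a: q=H+.19*u-.003*n-hw*nf+s*d
    else: q=H+(.19-s)*u-n*(.003+hw*abs(nf@n))
    return [x,q[0],q[1]]
E
python3 - <<'E'
from h import *
for th,al in((.155,45),(.5,45),(.78,45),(.8,45),(1.2,45),(1.57,45),(2.,30),(2.6,10),(3.14,10)): print(th,np.round(T(th,al),3))
s,p,R=pose()
plan(p,R,[([0,.25,.055],45,5),([0,.195,.055],45,4)])
E
```

```text
0.155 [0.    0.178 0.056]
0.5 [0.    0.158 0.118]
0.78 [0.    0.127 0.161]
0.8 [0.    0.125 0.164]
1.2 [0.    0.072 0.204]
1.57 [0.    0.011 0.22 ]
2.0 [ 0.    -0.06   0.209]
2.6 [ 0.    -0.138  0.146]
3.14 [ 0.    -0.165  0.06 ]
([0.65, -0.02, -0.44], [-0.2, 0.1, 0.1])
([0.65, -0.03, -0.44], [-0.1, 0.1, 0.1])
([0.66, -0.02, -0.44], [-0.2, 0.1, 0.1])
([0.66, -0.03, -0.44], [-0.1, 0.1, 0.1])
([0.65, -0.02, -0.45], [-0.2, 0.1, 0.0])
([0.2, -0.0, 0.2], [0.0, -0.0, 0.0])
([0.19, -0.0, 0.19], [0.0, -0.0, 0.0])
([0.2, -0.0, 0.2], [0.0, -0.0, 0.0])
([0.19, -0.0, 0.19], [0.0, -0.0, 0.0])
end L [  0.  195.1  55. ]
```

play_rows --moves '[{"offset": [0.65,-0.03,-0.44],"turn": [0,0,0],"claw": 255},{"offset": [0.65,-0.03,-0.44],"turn": [0,0,0],"claw": 255},{"offset": [0.65,-0.03,-0.44],"turn": [0,0,0],"claw": 255},{"offset": [0.65,-0.03,-0.44],"turn": [0,0,0],"claw": 255},{"offset": [0.65,-0.03,-0.44],"turn": [0,0,0],"claw": 255},{"offset": [0,0,0],"turn": [0,0,0],"claw": 255}]'

```text
clock: 6.0
tcp_pos: [0.4772, 0.3369, 0.054]
eef_rot: [0.674, 0.258, 0.274, -0.635]
force: [0.0, 0.4, 1.6]
finger_gap: -0.0002
```

Run:
```python
from h import *
import cv2
show()
im=robot.grab_frame("scene"); cv2.imwrite("pics/sc3.png",cv2.resize(im[170:330,330:540,::-1],None,fx=3.6,fy=3.6,interpolation=3))
s,p,R=pose()
plan(p,R,[([0,.195,.055],45,4)])
```

```text
t 6.0 L [ -3. 248.  54.] p [0.477 0.337 0.054] F [0.  0.4 1.6] gap -0.0
x [ 0.04 -0.72 -0.7 ] y [1.   0.06 0.  ] z [ 0.04 -0.7   0.72] q [-0.71  0.86 -0.38  1.47  0.67  1.64 -1.25]
([0.2, 0.02, 0.19], [-0.2, 0.1, 0.1])
([0.2, 0.01, 0.19], [-0.2, 0.2, 0.1])
([0.2, 0.01, 0.19], [-0.1, 0.1, 0.1])
([0.19, 0.01, 0.19], [-0.2, 0.2, 0.2])
end L [ -0.2 194.9  55.2]
```

View pics/sc3.png

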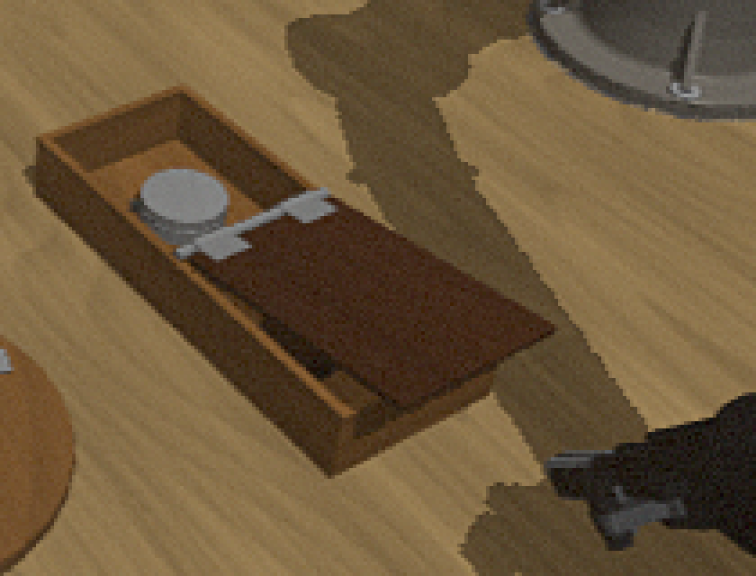

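The fingertip (crop about 560,460) stands in front of the free edge at the leaf's middle and slightly below it. I'll go under the edge, then start lifting.

Run:
```python
from h import *
s,p,R=pose()
plan(p,R,[([0,.180,.055],45,5)]+[(T(th,45),45,1) for th in (.25,.35,.45,.55,.65)])
```

```text
([0.2, 0.01, 0.19], [-0.1, 0.1, 0.1])
([0.2, 0.01, 0.19], [-0.1, 0.1, 0.1])
([0.2, 0.01, 0.2], [-0.2, 0.1, 0.1])
([0.2, 0.01, 0.19], [-0.1, 0.1, 0.1])
([0.2, 0.02, 0.2], [-0.2, 0.2, 0.1])
([-0.19, -0.0, 0.33], [0.0, -0.0, -0.0])
([-0.18, -0.0, 0.34], [0.0, -0.0, -0.0])
([-0.15, -0.0, 0.35], [0.0, -0.0, -0.0])
([-0.11, -0.0, 0.36], [0.0, -0.0, -0.0])
([-0.08, -0.0, 0.37], [0.0, -0.0, -0.0])
end L [1.000e-01 1.433e+02 1.422e+02]
```

play_rows --moves '[{"offset": [0.2,0.01,0.19],"turn": [0,0,0],"claw": 255},{"offset": [0.2,0.01,0.19],"turn": [0,0,0],"claw": 255},{"offset": [0.2,0.01,0.2],"turn": [0,0,0],"claw": 255},{"offset": [0.2,0.01,0.19],"turn": [0,0,0],"claw": 255},{"offset": [0.2,0.02,0.2],"turn": [0,0,0],"claw": 255},{"offset": [-0.19,0,0.33],"turn": [0,0,0],"claw": 255},{"offset": [-0.18,0,0.34],"turn": [0,0,0],"claw": 255}]'

```text
clock: 6.92
tcp_pos: [0.4847, 0.2608, 0.0928]
eef_rot: [0.675, 0.26, 0.276, -0.633]
force: [0.1, 1.7, -0.8]
finger_gap: -0.0001
```

Run:
```python
from h import *
import cv2
show()
im=robot.grab_frame("scene"); cv2.imwrite("pics/sc4.png",cv2.resize(im[170:330,330:540,::-1],None,fx=3.6,fy=3.6,interpolation=3))
s,p,R=pose()
plan(p,R,[(T(th,45),45,1) for th in (.45,.55,.65,.75,.85,.95,1.05,1.15)])
```

```text
t 6.92 L [ -1.2 171.6  92.8] p [0.485 0.261 0.093] F [ 0.1  1.7 -0.8] gap -0.0
x [ 0.05 -0.71 -0.7 ] y [1.   0.06 0.  ] z [ 0.04 -0.7   0.71] q [-0.62  0.73 -0.38  1.62  0.68  1.59 -1.19]
([-0.07, 0.01, 0.32], [-0.8, 0.4, 0.3])
([-0.11, -0.0, 0.37], [0.0, 0.0, -0.0])
([-0.07, -0.0, 0.37], [0.0, 0.0, -0.0])
([-0.04, -0.0, 0.38], [0.0, 0.0, -0.0])
([-0.02, -0.0, 0.35], [0.0, 0.0, -0.0])
([0.01, -0.0, 0.33], [0.0, 0.0, -0.0])
([0.05, -0.0, 0.33], [0.0, 0.0, -0.0])
([0.08, -0.0, 0.33], [0.0, 0.0, -0.0])
end L [2.000e-01 7.940e+01 2.001e+02]
```

View pics/sc4.png

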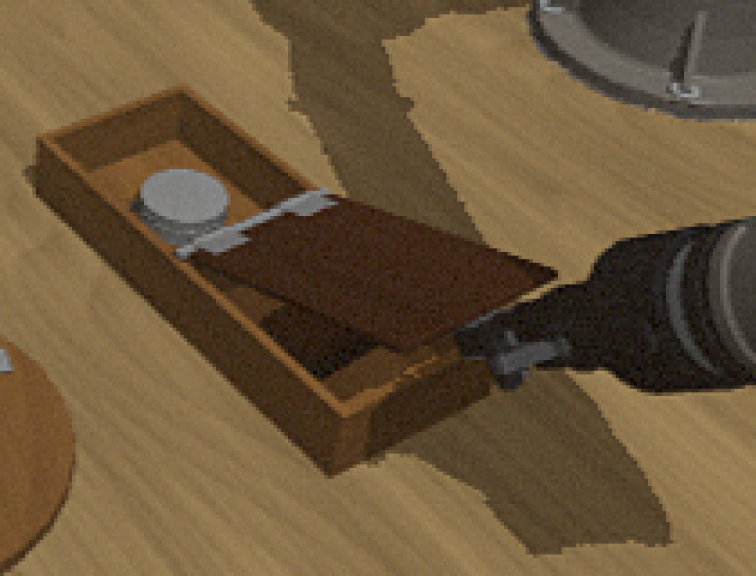

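The leaf is rising with its edge on the finger's upper side (crop about 480,320), and the force is low. I'll continue.

play_rows --moves '[{"offset": [-0.07,0,0.32],"turn": [0,0,0],"claw": 255},{"offset": [-0.11,0,0.37],"turn": [0,0,0],"claw": 255},{"offset": [-0.07,0,0.37],"turn": [0,0,0],"claw": 255},{"offset": [-0.04,0,0.38],"turn": [0,0,0],"claw": 255},{"offset": [-0.02,0,0.35],"turn": [0,0,0],"claw": 255}]'

```text
clock: 7.6
tcp_pos: [0.488, 0.2076, 0.1673]
eef_rot: [0.675, 0.26, 0.275, -0.634]
force: [0.1, 0.4, -1.7]
finger_gap: 0.0004
```

Run:
```python
from h import *
import cv2
show()
im=robot.grab_frame("scene"); cv2.imwrite("pics/sc5.png",cv2.resize(im[120:320,330:540,::-1],None,fx=3,fy=3,interpolation=3))
s,p,R=pose()
plan(p,R,[(T(th,45),45,1) for th in (.9,1.0,1.1,1.2,1.3)]+[(T(th,a),a,1) for th,a in ((1.4,42),(1.5,39),(1.6,36),(1.7,33))])
```

```text
t 7.6 L [ -1.8 118.2 167.3] p [0.488 0.208 0.167] F [ 0.1  0.4 -1.7] gap 0.0
x [ 0.05 -0.71 -0.7 ] y [1.   0.06 0.  ] z [ 0.04 -0.7   0.71] q [-0.55  0.58 -0.38  1.68  0.68  1.62 -1.09]
([-0.05, 0.03, 0.13], [-0.8, 0.6, 0.5])
([0.03, -0.0, 0.34], [-0.0, 0.0, -0.0])
([0.06, 0.0, 0.33], [-0.0, 0.0, -0.0])
([0.1, 0.0, 0.32], [-0.0, 0.0, -0.0])
([0.13, 0.0, 0.32], [-0.0, 0.0, -0.0])
([0.16, 0.0, 0.3], [-0.0, 3.0, -0.0])
([0.17, 0.0, 0.28], [-0.0, 3.0, -0.0])
([0.19, 0.0, 0.28], [-0.0, 3.0, -0.0])
([0.2, -0.0, 0.27], [-0.0, 3.0, -0.0])
end L [  0.   -9.8 219.9]
```

View pics/sc5.png

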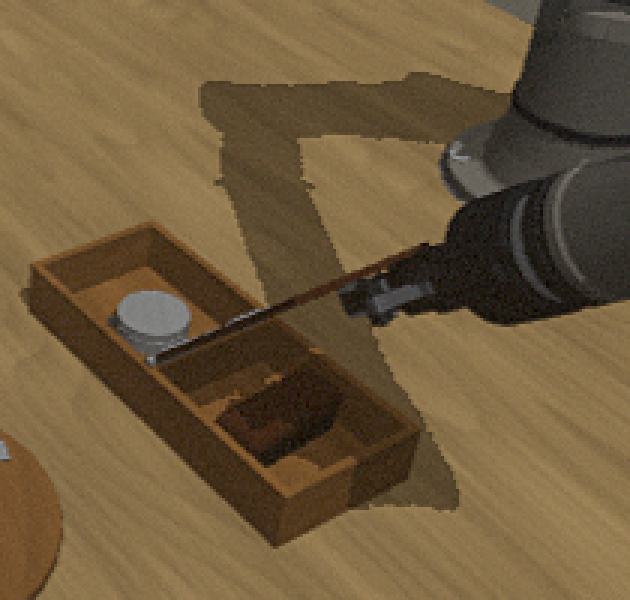

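Run:
```python
from h import *
import fit,cv2
s,p,R=pose()
im=cv2.imread("pics/sc5.png")
def P(X): u=fit.proj("scene",X); return (int((u[0]-330)*3),int((u[1]-120)*3))
print("tip",P(p),"grasp",P(p-R.apply([.019,0,0])),"body",P(p-R.apply([.073,0,0])))
for th in(.8,.9,1.0,1.1):
    q=lambda x,r:P(W([x,r*np.cos(th),.055+r*np.sin(th)]))
    print(th,"end-",q(-.06,.19),"end+",q(.06,.19),"sp-",q(-.06,.008),"sp+",q(.06,.008))
```

```text
tip (345, 297) grasp (364, 292) body (422, 276)
0.8 end- (433, 256) end+ (298, 314) sp- (272, 309) sp+ (152, 360)
0.9 end- (420, 229) end+ (285, 286) sp- (272, 308) sp+ (151, 359)
1.0 end- (406, 205) end+ (271, 259) sp- (271, 307) sp+ (151, 358)
1.1 end- (390, 181) end+ (255, 234) sp- (271, 306) sp+ (150, 357)
```

The projection matches θ≈0.83, with the tip about 25 mm inside the edge as planned.

play_rows --moves '[{"offset": [-0.05,0.03,0.2],"turn": [0,0,0],"claw": 255},{"offset": [0.03,0,0.3],"turn": [0,0,0],"claw": 255},{"offset": [0.06,0,0.33],"turn": [0,0,0],"claw": 255},{"offset": [0.1,0,0.32],"turn": [0,0,0],"claw": 255},{"offset": [0.13,0,0.32],"turn": [0,0,0],"claw": 255},{"offset": [0.16,0,0.3],"turn": [0,3,0],"claw": 255},{"offset": [0.17,0,0.28],"turn": [0,3,0],"claw": 255},{"offset": [0.19,0,0.28],"turn": [0,3,0],"claw": 255},{"offset": [0.2,0,0.27],"turn": [0,3,0],"claw": 255}]'

```text
clock: 8.78
tcp_pos: [0.4971, 0.081, 0.2198]
eef_rot: [0.642, 0.325, 0.344, -0.602]
force: [0.2, 1.0, -0.9]
finger_gap: -0.0002
```

Run:
```python
from h import *
import cv2
show()
im=robot.grab_frame("scene"); cv2.imwrite("pics/sc6.png",cv2.resize(im[80:320,300:540,::-1],None,fx=2.5,fy=2.5,interpolation=3))
im=robot.grab_frame("side"); cv2.imwrite("pics/si6.png",cv2.resize(im[30:250,120:400,::-1],None,fx=2.5,fy=2.5,interpolation=3))
s,p,R=pose()
plan(p,R,[(T(th,a),a,1) for th,a in ((1.75,33),(1.85,31),(1.95,29),(2.05,27),(2.15,25),(2.25,23),(2.35,21),(2.45,19),(2.55,17),(2.65,15))])
```

```text
t 8.78 L [ -2.2  -8.7 219.8] p [0.497 0.081 0.22 ] F [ 0.2  1.  -0.9] gap -0.0
x [ 0.04 -0.55 -0.83] y [1.   0.06 0.  ] z [ 0.05 -0.83  0.55] q [-0.28  0.3  -0.36  1.84  0.59  1.41 -0.8 ]
([0.1, 0.05, 0.09], [-1.0, 0.7, 0.4])
([0.23, -0.0, 0.25], [-0.0, 2.0, -0.0])
([0.25, -0.0, 0.24], [-0.0, 2.0, -0.0])
([0.26, -0.0, 0.22], [-0.0, 2.0, -0.0])
([0.28, -0.0, 0.2], [-0.0, 2.0, -0.0])
([0.29, -0.0, 0.18], [-0.0, 2.0, -0.0])
([0.3, -0.0, 0.16], [-0.0, 2.0, -0.0])
([0.32, -0.0, 0.14], [-0.0, 2.0, -0.0])
([0.32, -0.0, 0.12], [-0.0, 2.0, -0.0])
([0.33, -0.0, 0.09], [-0.0, 2.0, -0.0])
end L [ 1.000e-01 -1.429e+02  1.377e+02]
```

View pics/sc6.png

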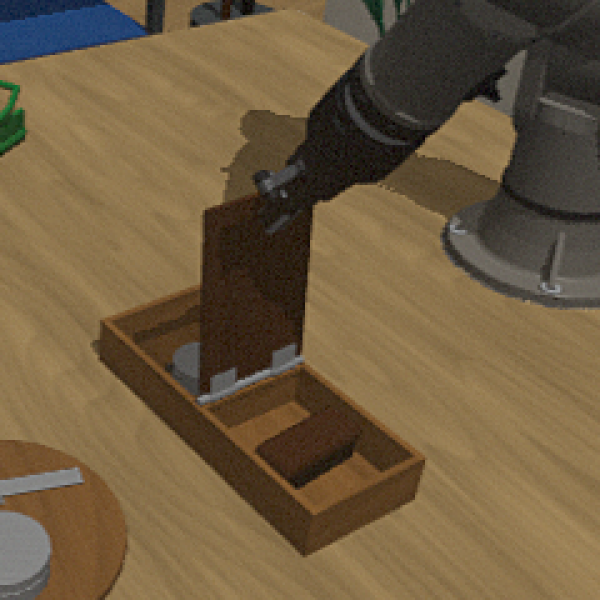

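View pics/si6.png

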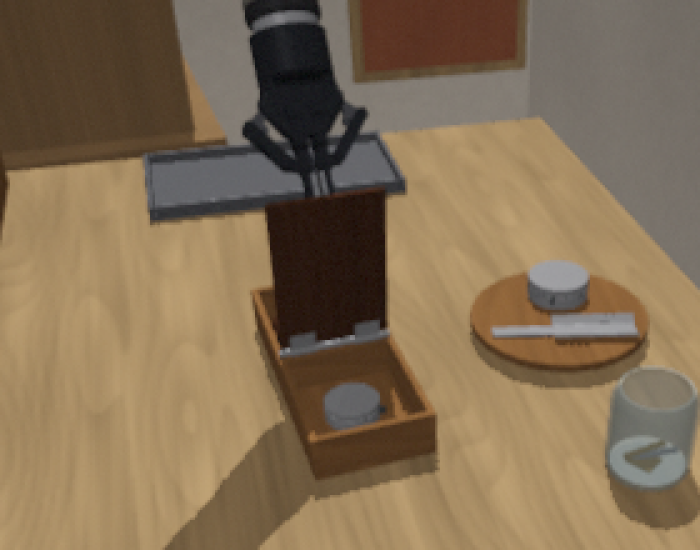

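The leaf stands just past upright with the tip behind its upper edge, and the force is about 1 N. I'll go on over.

play_rows --moves '[{"offset": [0.15,0.02,0.15],"turn": [0,1,0],"claw": 255},{"offset": [0.23,0,0.25],"turn": [0,2,0],"claw": 255},{"offset": [0.25,0,0.24],"turn": [0,2,0],"claw": 255},{"offset": [0.26,0,0.22],"turn": [0,2,0],"claw": 255},{"offset": [0.28,0,0.2],"turn": [0,2,0],"claw": 255},{"offset": [0.29,0,0.18],"turn": [0,2,0],"claw": 255},{"offset": [0.3,0,0.16],"turn": [0,2,0],"claw": 255}]'

```text
clock: 9.75
tcp_pos: [0.5047, -0.0195, 0.1744]
eef_rot: [0.6, 0.391, 0.415, -0.561]
force: [0.2, 1.2, 0.1]
finger_gap: -0.0002
```

Run:
```python
from h import *
import cv2
show()
im=robot.grab_frame("scene"); cv2.imwrite("pics/sc7.png",cv2.resize(im[80:320,300:540,::-1],None,fx=2.5,fy=2.5,interpolation=3))
s,p,R=pose()
plan(p,R,[(T(th,a),a,1) for th,a in ((2.45,19),(2.55,17),(2.65,15),(2.75,13),(2.85,11),(2.95,10),(3.0,10),(3.05,10))])
```

```text
t 9.75 L [  -2.2 -109.5  174.4] p [ 0.505 -0.02   0.174] F [0.2 1.2 0.1] gap -0.0
x [ 0.02 -0.35 -0.94] y [1.   0.06 0.  ] z [ 0.06 -0.94  0.35] q [-0.03  0.23 -0.29  1.96  0.47  1.1  -0.49]
([0.22, 0.07, 0.12], [-0.8, 1.6, 0.3])
([0.32, 0.01, 0.12], [-0.0, 2.0, 0.0])
([0.33, -0.0, 0.1], [-0.0, 2.0, 0.0])
([0.34, -0.0, 0.07], [-0.0, 2.0, 0.0])
([0.34, -0.0, 0.05], [-0.0, 2.0, 0.0])
([0.34, -0.0, 0.02], [-0.0, 1.0, 0.0])
([0.16, -0.0, 0.0], [-0.0, -0.0, 0.0])
([0.16, -0.0, -0.0], [-0.0, -0.0, 0.0])
end L [   0.2 -164.1   74. ]
```

View pics/sc7.png

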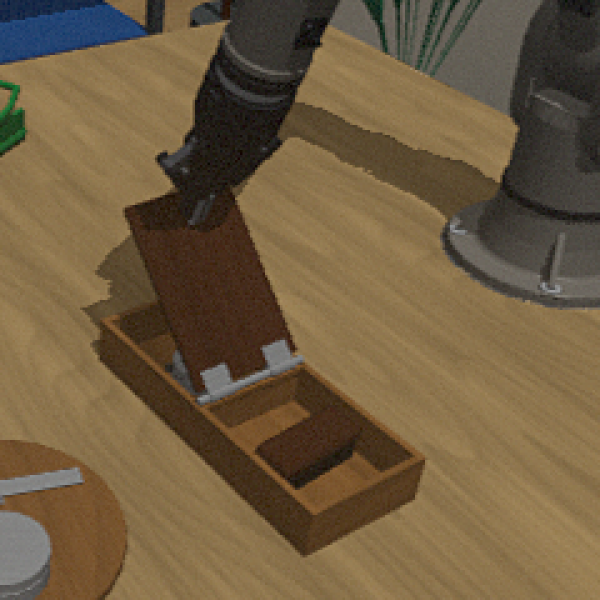

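The leaf leans at about 2.3 rad with the tip on its face near the edge, so I'll continue down.

play_rows --moves '[{"offset": [0.22,0.04,0.12],"turn": [0,2,0],"claw": 255},{"offset": [0.32,0,0.12],"turn": [0,2,0],"claw": 255},{"offset": [0.33,0,0.1],"turn": [0,2,0],"claw": 255},{"offset": [0.34,0,0.07],"turn": [0,2,0],"claw": 255},{"offset": [0.34,0,0.05],"turn": [0,2,0],"claw": 255},{"offset": [0.25,0,0.02],"turn": [0,1,0],"claw": 255}]'

```text
clock: 10.55
tcp_pos: [0.5095, -0.0663, 0.0945]
eef_rot: [0.557, 0.443, 0.471, -0.522]
force: [-0.9, 0.7, 0.2]
finger_gap: 0.0
```

Run:
```python
from h import *
import cv2
show()
im=robot.grab_frame("scene"); cv2.imwrite("pics/sc8.png",cv2.resize(im[80:320,300:540,::-1],None,fx=2.5,fy=2.5,interpolation=3))
s,p,R=pose()
plan(p,R,[(T(th,a),a,1) for th,a in ((3.0,10),(3.05,10),(3.1,10))])
```

```text
t 10.55 L [  -0.9 -156.5   94.5] p [ 0.51  -0.066  0.095] F [-0.9  0.7  0.2] gap 0.0
x [ 0.01 -0.16 -0.99] y [1.   0.06 0.  ] z [ 0.06 -0.98  0.17] q [ 0.16  0.31 -0.26  2.02  0.33  0.85 -0.25]
([0.25, 0.04, 0.07], [-0.7, -0.5, 0.2])
([0.15, 0.0, -0.0], [-0.0, -0.0, -0.0])
([0.15, 0.0, -0.01], [-0.0, -0.0, -0.0])
end L [-1.000e-01 -1.648e+02  6.660e+01]
```

View pics/sc8.png

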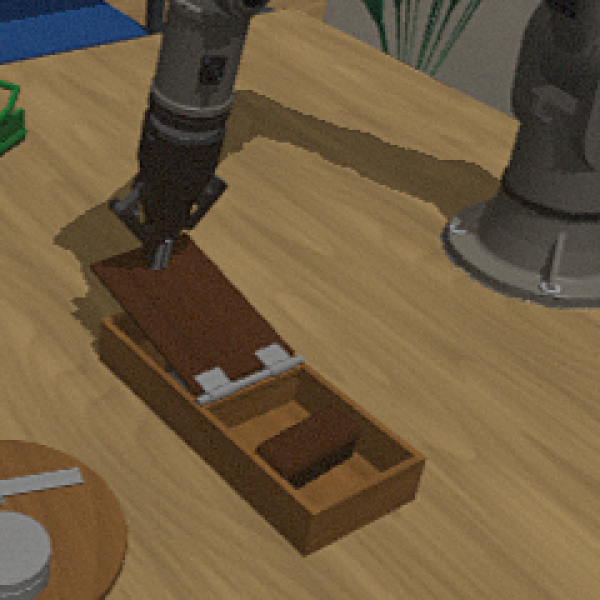

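The leaf is at about 2.9 rad with the tip on its upper face. Now I'll press down gently.

play_rows --moves '[{"offset": [0.15,0,0.02],"turn": [0,0,0],"claw": 255},{"offset": [0.15,0,0],"turn": [0,0,0],"claw": 255},{"offset": [0.12,0,0],"turn": [0,0,0],"claw": 255},{"offset": [0.1,0,0],"turn": [0,0,0],"claw": 255},{"offset": [0.06,0,0],"turn": [0,0,0],"claw": 255},{"offset": [0.04,0,0],"turn": [0,0,0],"claw": 255}]'

```text
clock: 11.35
tcp_pos: [0.5102, -0.0722, 0.0647]
eef_rot: [0.557, 0.443, 0.47, -0.522]
force: [-0.1, 0.5, -0.1]
finger_gap: -0.0002
```

Run:
```python
from h import *
show()
```

```text
t 11.35 L [  -0.6 -162.4   64.7] p [ 0.51  -0.072  0.065] F [-0.1  0.5 -0.1] gap -0.0
x [ 0.01 -0.16 -0.99] y [1.   0.06 0.  ] z [ 0.06 -0.98  0.17] q [ 0.15  0.36 -0.24  2.04  0.36  0.79 -0.27]
```

play_rows --moves '[{"offset": [0.04,0,0],"turn": [0,0,0],"claw": 255},{"offset": [0.04,0,0],"turn": [0,0,0],"claw": 255},{"offset": [0.02,0,0],"turn": [0,0,0],"claw": 255},{"offset": [0.02,0,0],"turn": [0,0,0],"claw": 255}]'

```text
clock: 11.85
tcp_pos: [0.5104, -0.0732, 0.0591]
eef_rot: [0.557, 0.443, 0.47, -0.522]
force: [-1.5, 1.0, 5.8]
finger_gap: 0.0001
```

Run:
```python
from h import *
show()
```

```text
t 11.85 L [  -0.5 -163.4   59.1] p [ 0.51  -0.073  0.059] F [-1.5  1.   5.8] gap 0.0
x [ 0.01 -0.16 -0.99] y [1.   0.06 0.  ] z [ 0.06 -0.98  0.17] q [ 0.15  0.37 -0.24  2.04  0.36  0.78 -0.27]
```

play_rows --moves '[{"offset": [0.02,0,0],"turn": [0,0,0],"claw": 255},{"offset": [0.02,0,0],"turn": [0,0,0],"claw": 255}]'

```text
clock: 12.1
tcp_pos: [0.5106, -0.0732, 0.0587]
eef_rot: [0.557, 0.443, 0.47, -0.522]
force: [-6.5, 3.4, 19.3]
finger_gap: 0.0005
```

Run:
```python
from h import *
show()
```

```text
t 12.1 L [  -0.3 -163.5   58.7] p [ 0.511 -0.073  0.059] F [-6.5  3.4 19.3] gap 0.001
x [ 0.01 -0.17 -0.99] y [1.   0.06 0.  ] z [ 0.06 -0.98  0.17] q [ 0.15  0.37 -0.24  2.04  0.36  0.78 -0.28]
```

The tip now meets a hard stop: 19 N with no further travel, at z 58.7 mm, where a flat leaf's top face would be 58. I'll draw the hand clear.

play_rows --moves '[{"offset": [-0.08,0,0],"turn": [0,0,0],"claw": 255},{"offset": [-0.2,0,0],"turn": [0,0,0],"claw": 255},{"offset": [-0.6,0,0],"turn": [0,0,0],"claw": 255},{"offset": [-0.9,0,0],"turn": [0,0,0],"claw": 255},{"offset": [-0.9,0,0],"turn": [0,0,0],"claw": 255},{"offset": [-0.9,0,-0.3],"turn": [0,0,0],"claw": 255},{"offset": [-0.5,0,-0.3],"turn": [0,0,0],"claw": 255},{"offset": [0,0,0],"turn": [0,0,0],"claw": 255},{"offset": [0,0,0],"turn": [0,0,0],"claw": 255}]'

```text
clock: 13.22
tcp_pos: [0.5051, -0.0116, 0.2521]
eef_rot: [0.556, 0.442, 0.47, -0.523]
force: [-0.2, -0.5, -0.3]
finger_gap: 0.0004
```

Run:
```python
from h import *
import cv2,fit
show()
im=robot.grab_frame("scene"); cv2.imwrite("pics/sc9.png",cv2.resize(im[120:320,230:490,::-1],None,fx=3,fy=3,interpolation=3))
for n in("scene","side"):
    im2=robot.grab_frame(n); 
    if n=="side": cv2.imwrite("pics/si9.png",cv2.resize(im2[100:240,190:400,::-1],None,fx=3.6,fy=3.6,interpolation=3))
    for t in ["wax_tin","clog","key_jar","polish_tin","shoehorn"]:
        print(n,t,[(round(d["conf"],2),d["rect"]) for d in robot.masks_of(t,n)[:1]])
for th in (3.0,3.08,3.14):
    q=lambda x:fit.proj("scene",W([x,.19*np.cos(th)+.003*np.sin(th),.055+.19*np.sin(th)-.003*np.cos(th)]))
    q2=lambda x:fit.proj("side",W([x,.19*np.cos(th)+.003*np.sin(th),.055+.19*np.sin(th)-.003*np.cos(th)]))
    print(th,[((q(x)-[230,120])*3).round() for x in(-.06,.06)],[((q2(x)-[190,100])*3.6).round() for x in(-.06,.06)])
```

```text
t 13.22 L [  -1.2 -101.6  252.1] p [ 0.505 -0.012  0.252] F [-0.2 -0.5 -0.3] gap 0.0
x [ 0.01 -0.17 -0.99] y [1.   0.06 0.  ] z [ 0.06 -0.98  0.17] q [ 0.12  0.13 -0.32  1.85  0.22  1.2  -0.22]
scene wax_tin []
scene clog [(0.58, [251.5, 109.9, 311.1, 164.7])]
scene key_jar []
scene polish_tin [(0.8, [280.2, 281.9, 320.0, 324.7])]
scene shoehorn [(0.83, [252.0, 263.1, 331.3, 287.7])]
side wax_tin []
side clog [(0.91, [278.3, 305.6, 395.3, 400.0])]
side key_jar [(0.82, [361.9, 176.0, 399.9, 227.1])]
side polish_tin [(0.9, [334.4, 134.6, 356.6, 151.5])]
side shoehorn [(0.93, [317.9, 156.0, 373.4, 162.6])]
3.0 [array([425., 171.]), array([312., 210.])] [array([209., 372.]), array([384., 332.])]
3.08 [array([423., 185.]), array([310., 224.])] [array([212., 391.]), array([385., 351.])]
3.14 [array([421., 195.]), array([309., 235.])] [array([214., 405.]), array([386., 365.])]
```

View pics/sc9.png

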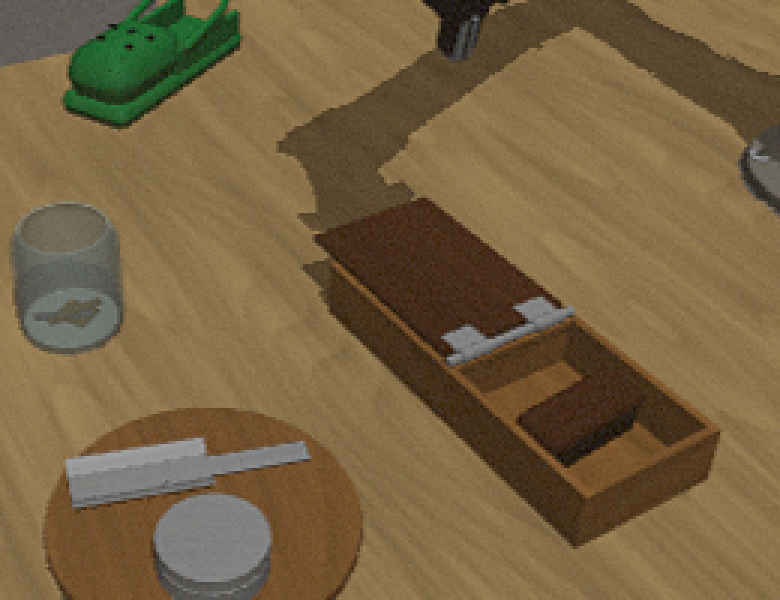

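View pics/si9.png

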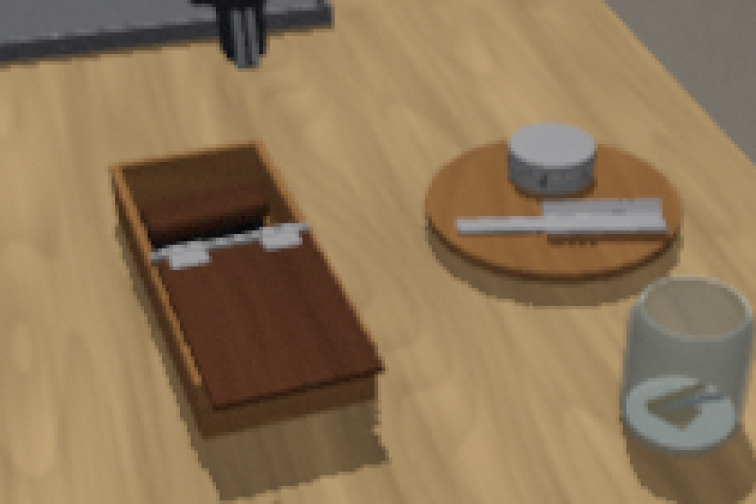

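The free-edge corners are at (427,198) and (315,236) in the scene crop, and (215,408) and (383,370) in the side crop. Both match the 3.14 prediction, and the hand is clear.

```bash
python3 -c "
from rig import robot
print(robot.close_job())"
```

```text
the job is handed in; nothing more can be done
None
```

The brush is uncovered: the leaf lies flat on the -y well, the hand is clear, and the job is handed in at about 14 s of the 48 s allowed.

I lifted the leaf with the closed fingers, tilted 45°, from under its free edge. They then pushed it over the spine slowly and pressed it down with the fingertip until it met a hard stop at about 19 N. After that I drew the hand up to about 190 mm above the leaf.

**Leaf angle:** the free-edge corners match the projection for 3.14 rad in both the scene and side views, against the 3.08 needed. This is read from the pictures; there is no joint reading.

**Forces:** readings stayed around 1–2 N during lifting and tipping, reached 19 N at most when pressing, and were about zero after the hand withdrew.

**Other things:**
- The clog, polish tin and shoehorn were found within about 5 pixels of their starting spots.
- The jar was found in place in the side view. The network missed it in the scene view, but the picture shows it standing there.
- The brush is visible in its well, though I took no position measurement of it.
- The wax tin is now hidden under the leaf, so I could not check it. Nothing touched it.

**Disagreement on the way:** one early wrist picture put the organiser about 10 mm off. It was taken before the arm had settled, and a second picture at rest agreed with the fixed cameras.

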